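Refit the coarse gear on the sander drive

ROBOT

A 7-joint arm with a two-finger parallel gripper is mounted at the origin on the work surface. World frame = base frame: x ahead of the robot, y to its left, z up, the work surface at z = 0. Lengths are in m, angles in degrees, forces in N, time in s.
With the tool pointing down it reaches from about 0.4 to 0.75 m from the base axis. Payload 19.5 kg.
Tool frame: the origin (TCP) lies on the centre line of the jaws, within the pads' length; the fingertips stand 11 mm ahead of it and the grasp point (between the pads) lies 8 mm behind it; x points along the fingers, y is the direction in which the jaws open and shut, and the axes are right-handed (so a half turn about x gives the same grasp; the last joint's range is limited). The gripper opens to 85 mm and grips with 20 to 120 N. Pads are 22 mm wide; open, the fingers measure 114 mm over their backs; the gripper's body (76 mm by 85 mm) begins 54 mm behind the grasp point. The pads swing forward as they close: fully open they stand 13 mm farther back than shut.
Start: joints at [63.214, 40.479, -1.581, 85.061, 1.261, 54.483, -4.326], TCP at [0.237, -0.524, 0.242] pointing down, gripper open.
Joint ranges: [-155.06, 155.06], [-18.47, 123.98], [-90, 86.84], [0, 140.48], [-83.41, 263.41], [0, 116], [-161.91, 161.91]. Speed limits (degrees/s): [108.29, 108.29, 147.25, 147.25, 172.46, 172.46, 172.46].

INTERFACE

Orientations are given as a 3x3 rotation matrix whose columns are the frame's x, y, z axes.
In Python, from cell import get_obs, vision, r, models gives the robot as it stands.
- The arm moves only by the tool play_rows, never from a script. Its argument "steps" is a list of rows, each a list of 7 numbers: the shift along the tool's x, y, z in cm, then the turn, a rotation vector about the tool's x, y, z in degrees, then the opening, from 0 (shut) to 1 (fully open). In form: [[tx, ty, tz, rx, ry, rz, gripper], ...]. A call has 1 to 8 rows; each row shifts and turns the pose as measured when the row begins, along the tool's axes as they then stand; what a row does not reach is not made up. A row lasts 1/8 s, in which the tool goes at most 62.5 mm and 10.7 degrees, less where a joint would pass 70% of its speed; a pose out of reach is approached as far as the arm can. A call is refused whole if a number of a shift passes 6.25 or a number of a turn 10.7, either way. A call with a gripper value outside its range is refused whole. The fingers move at their own pace and stop on an object; "squeeze" is the grip in N (left out, the last holds). Time passes only in rows, so rows that do not move let the fingers close. It gives the time, the measured TCP pose, the force and the opening at its end, in the units of the state.
- get_obs(): the state, without advancing time (a new reading comes with each control period).
- vision.capture(name): name is "side" or "top" or "wrist"; returns the picture (400x640x3 uint8, blue, green, red); there is no depth.
- vision.get_calibration(name): a dict with "vfov" (degrees; the focal length in pixels is half the picture's height over the tangent of half this angle, whatever the lens; pixels are square), "cx", "cy" (the principal point, pixels), "distortion" ([k1, k2, p1, p2, k3] as OpenCV has them; the pictures are not rectified), "world_from_camera" (4x4, takes a point from camera to world coordinates). Camera axes: x right, y down, z forward; pixel columns grow to the right and rows downward; lengths in m; the calibration is good to about 2 mm. A picture is of the moment at which its call begins: read the wrist's pose just before it. get_calibration takes no time and is no camera call; for the wrist camera it gives the pose at the moment of the call.
- r.close_job(): hands the job in, once; it reports no verdict.
Trained networks look in the newest picture that a camera, given by its name, has taken for a name from the list of things; names that differ only in an ending like _2 or _b are one class to them, and where a whole thing is asked for, a point or a joint stands for the part that bears it (a point fixed in the world has none). Each returns a list of dicts, best first, with "confidence" (0 to 1); they miss things now and then, are a little off and sometimes report something else, mostly with a low value. They report only what shows in the picture. A call takes as long as a camera call. They do not tell look-alikes from the thing itself.
- models.masks_of(camera, thing): "region" (400x640 bool, what is visible of it) and "bbox" ([centre column, centre row, width, height] in pixels, round what is visible of it).
- models.tip_of(camera, thing): "position" ([column, row] in pixels: a listed point, or the origin of a listed thing).
The state is a dict: "time_s": time; "joints": joint angles; "joint_vel": joint speeds; "joint_torque": joint torques, N m; "tcp_pos": TCP position; "tool_rot": TCP orientation; "force": force on the tool from outside, world axes, zero at the start; "ft_torque": the same for the moment, N m; "opening": finger opening in m.
Only numpy, scipy, OpenCV 4.12 (cv2) and the standard library are available. Lean on these libraries where they do the work, as an engineer would, in place of code of your own. Each camera call takes 0.05 s, during which the arm holds its last target. There are 200 camera calls.

TASK

Three loose steel wheels lie on the bench beside the opened belt-sander drive. Take the one with the few coarse teeth, lower it over the drive's bare post, and rock it about its axis as it goes down so that its teeth drop between those of the small fixed gear, until it lies flat and fully home on the post's seat; then let go. Lower it in the gripper, do not drop it.

Things in the scene. Friction and masses are not known exactly. Their poses are not given: they have to be found in the camera images.
- gear: Loose coarse steel gear lying flat, 0.4 kg: 10 teeth (8 mm wide, lower ends rounded), 82 mm over tips, 57 over roots, 20 thick, 22 mm through hole. Origin: axis at underside; z up; x through the middle of a tooth. Bystanders of like size and sleeve: a gear with 32 fine teeth, a toothless grooved pulley.
- sleeve (a point): Top centre of the coarse gear's grip: an eight-sided sleeve on its axis, 34 mm over opposite flats, standing from 20 to 55 mm above the gear's underside (this point at 55). Axes as gear: flats square to x and every 45 degrees from it. Grip two opposite flats from above.
- seat (a point): On the fixed sander drive (grey casting 45 mm high, green motor behind): centre of the flat 48 mm round seat, 48 mm above the bench, that the gear's underside rests on when home. z up; x points to the small fixed gear's axis, 61 mm away. A post rises here: 18 mm diameter, straight for 32 mm, tapering to 6 mm at its top, 52 mm up.
- pinion: Small fixed steel gear on the drive, does not turn, its angle varies: 7 teeth (8 mm wide, upper ends rounded), 60 mm over tips, 36 over roots, 20 high plus a 4 mm stub. Origin: axis at underside, level with the seat; z up; x through the middle of a tooth. Meshed when tooth faces gap on the line between the axes; the loose gear then has about 4 degrees play either way.
Mind the look-alikes: they are no part of the job. What is shaped like the gear but black or purple is not meant.

How it is judged:
By the outcome, as a careful person would: the job done as asked, in the order asked, and still so for the second after the job is handed in, with the robot touching nothing.
It also fails if it takes over 45 s, if anything falls off the work surface, if the arm or the gripper's body presses on something with over 40 N, if the wrist force passes 120 N, or if a joint passes its speed limit or range.

## Working session

There is one attempt and no reset: what is moved stays moved. The work goes in short steps, Python scripts to look and compute and a tool call to move; the robot and the scene stay as the last step left them, time stands still between calls to the robot, and variables do not carry over. Pictures are saved under pics/ and viewed, about 8 in all and at most 12, crops included, and the job is handed in when it is done.

Besides the shell and the picture viewer there is one more tool, called after "Call:" as name(argument=value, ...), one argument or row to a line, values as JSON. play_rows: Moves the arm, as the interface text tells. Its arguments: {"type":"object","properties":{"steps":{"type":"array","items":{"type":"array","items":{"type":"number"}}},"squeeze":{"type":"number"}},"required":["steps"]}

```bash
ls; mkdir -p pics; cat > h.py <<'E'
import numpy as np, cv2
from cell import get_obs, vision, r, models
def K(c):
    f=200/np.tan(np.radians(c['vfov'])/2)
    return np.array([[f,0,c['cx']],[0,f,c['cy']],[0,0,1.]])
def ray(c,px):
    p=cv2.undistortPoints(np.array(px,float).reshape(-1,1,2),K(c),np.array(c['distortion'],float)).reshape(-1,2)
    T=np.array(c['world_from_camera'])
    d=np.c_[p,np.ones(len(p))]@T[:3,:3].T
    return T[:3,3],d
def at_z(c,px,z):
    o,d=ray(c,px); return o+d*((z-o[2])/d[:,2])[:,None]
def proj(c,P):
    T=np.linalg.inv(np.array(c['world_from_camera']))
    rv=cv2.Rodrigues(T[:3,:3])[0]
    return cv2.projectPoints(np.array(P,float).reshape(-1,1,3),rv,T[:3,3],K(c),np.array(c['distortion'],float))[0].reshape(-1,2)
E
python3 - <<'E'
from h import *
np.set_printoptions(precision=4,suppress=True)
ims=[]
for n in ["top","side"]:
    im=vision.capture(n); cv2.imwrite(f"pics/{n}0.png",im); c=vision.get_calibration(n)
    ims.append(im)
    print(n,c['vfov'],c['cx'],c['cy'],c['distortion'],np.array(c['world_from_camera']))
    for t,z in [("gear",0),("sleeve",.055),("seat",.048),("pinion",.048)]:
        for d in models.tip_of(n,t): print(t,np.round(d['position'],1),round(d['confidence'],2),at_z(c,[d['position']],z))
o=get_obs(); print(o['time_s'],o['tcp_pos'],np.array(o['tool_rot']),o['force'],o['opening'])
cv2.imwrite("pics/both.png",cv2.resize(np.vstack(ims),(480,600),interpolation=cv2.INTER_AREA))
E
```

```text
pics
top 53.443045555641355 317.10325029089444 203.6224099207353 [-0.0802  0.      0.      0.      0.    ] [[ 0.0025 -0.9942  0.1077  0.4267]
 [-1.     -0.0016  0.0089  0.0617]
 [-0.0087 -0.1077 -0.9941  1.0864]
 [ 0.      0.      0.      1.    ]]
gear [201.1 209.5] 0.96 [[0.5275 0.393  0.    ]]
gear [322.3 177.2] 0.95 [[0.618  0.0572 0.    ]]
gear [349.1 214.5] 0.9 [[ 0.5145 -0.0164  0.    ]]
gear [241.5 221.7] 0.65 [[0.494  0.2792 0.    ]]
sleeve [237.  218.5] 0.94 [[0.499  0.2802 0.055 ]]
sleeve [192.5 210.6] 0.77 [[0.5194 0.3992 0.055 ]]
sleeve [325.1 173.4] 0.63 [[0.6185 0.05   0.055 ]]
sleeve [354.8 217. ] 0.59 [[ 0.5036 -0.0273  0.055 ]]
sleeve [241.3 221.1] 0.49 [[0.4922 0.2688 0.055 ]]
seat [423.8 196.4] 0.76 [[ 0.5588 -0.2111  0.048 ]]
pinion [425.1 173.6] 0.61 [[ 0.62   -0.2163  0.048 ]]
side 48.492436424033684 323.2345034092158 200.21272852326283 [-0.051  0.     0.     0.     0.   ] [[-0.9986 -0.0271  0.0447  0.5059]
 [-0.0506  0.7132 -0.6991  0.6756]
 [-0.0129 -0.7004 -0.7136  0.7318]
 [ 0.      0.      0.      1.    ]]
gear [345.3 326.3] 0.8 [[0.4956 0.2767 0.    ]]
gear [330.5 386.6] 0.71 [[0.518  0.3876 0.    ]]
gear [292.2 229.6] 0.71 [[0.6146 0.0506 0.    ]]
gear [340.1 205.8] 0.67 [[ 0.5124 -0.0249  0.    ]]
sleeve [345.4 311.5] 0.86 [[0.4967 0.2787 0.055 ]]
sleeve [288.4 217.2] 0.67 [[0.6176 0.0644 0.055 ]]
sleeve [342.2 187.5] 0.62 [[ 0.5086 -0.028   0.055 ]]
sleeve [328.1 375.6] 0.56 [[0.5215 0.3922 0.055 ]]
seat [322.5 137.9] 0.96 [[ 0.5616 -0.2126  0.048 ]]
pinion [297.6 135.3] 0.61 [[ 0.6251 -0.2212  0.048 ]]
0.5 [ 0.2375 -0.5236  0.2423] [[-0.0001  0.413  -0.9107]
 [ 0.0001 -0.9107 -0.413 ]
 [-1.     -0.0001  0.    ]] [ 0.3836 -0.1596 -0.151 ] 0.08550487150814981
```

View pics/top0.png

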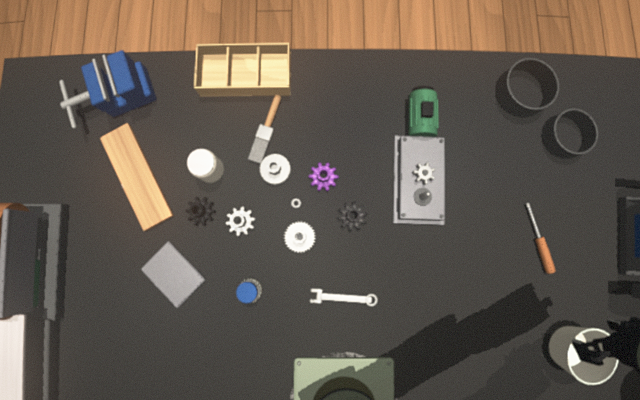

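The top view shows these candidates: the steel coarse gear at (240,221), the fine gear at (299,237), the grooved pulley at (275,168), black gears at (201,210) and (350,215), and a purple gear at (323,177). The drive seat is at (423,196) with the pinion at (425,174). Only (240,221) is both steel and coarse-toothed, so I'll confirm it in a crop.

```bash
python3 - <<'E'
from h import *
t=cv2.imread("pics/top0.png"); s=cv2.imread("pics/side0.png")
a=cv2.resize(t[150:270,180:340],(400,300),interpolation=cv2.INTER_CUBIC)
b=cv2.resize(s[270:390,260:420],(400,300),interpolation=cv2.INTER_CUBIC)
d=cv2.resize(s[60:180,240:400],(400,300),interpolation=cv2.INTER_CUBIC)
e=cv2.resize(t[70:235,330:550],(400,300),interpolation=cv2.INTER_CUBIC)
cv2.imwrite("pics/c1.png",np.vstack([np.hstack([a,b]),np.hstack([e,d])]))
c=vision.get_calibration("wrist");o=get_obs()
T=np.array(c['world_from_camera']);R=np.array(o['tool_rot'])
print(c['vfov'],R.T@(T[:3,3]-o['tcp_pos']),(R.T@T[:3,:3]).round(3))
E
```

```text
66.55782379610861 [-0.1316381   0.00019978 -0.08337493] [[ 0.001 -0.327  0.945]
 [ 1.     0.    -0.001]
 [-0.     0.945  0.327]]
```

View pics/c1.png

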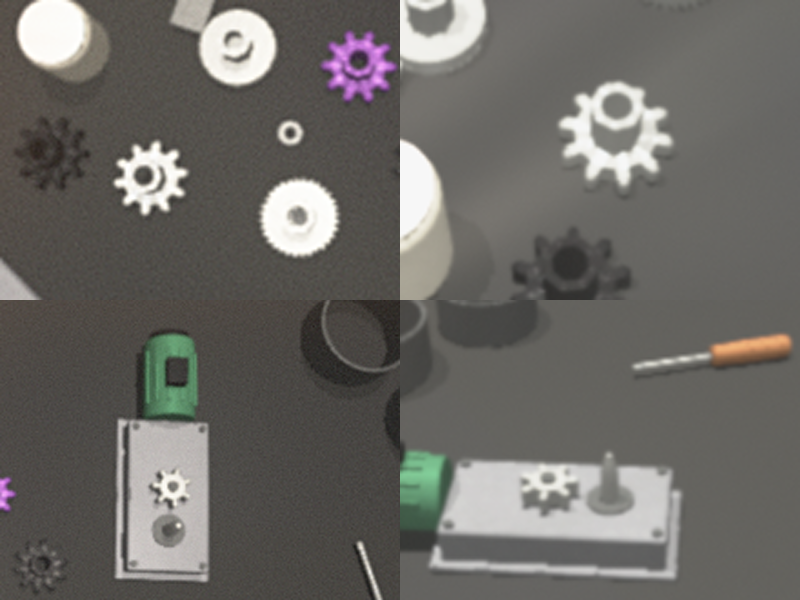

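The crop confirms it: (240,221) in the top view is the steel wheel with 10 coarse teeth and an octagonal sleeve. The pulley has no teeth, the wheel at (299,237) has fine teeth, and the others are black or purple. The motor is low. Next I'll move over the drive for a wrist look on the way.

Call:
play_rows(
  steps=[
    [0, -1.7, -5.6, 0, 0, 0, 1],
    [0, -1.7, -5.6, 0, 0, 0, 1],
    [0, -1.7, -5.6, 0, 0, 0, 1],
    [0, -1.7, -5.6, 0, 0, 0, 1],
    [0, -1.7, -5.6, 0, 0, 0, 1],
    [0, -1.7, -5.6, 0, 0, 0, 1],
    [0, -1.7, -5.6, 0, 0, 0, 1],
    [0, -1.7, -5.6, 0, 0, 0, 1],
  ],
)

```text
time_s: 1.5
tcp_pos: [0.5977, -0.2094, 0.2421]
tool_rot: [[0.0, 0.406, -0.914], [-0.003, -0.914, -0.406], [-1.0, 0.002, 0.001]]
force: [0.3, -1.2, -0.4]
opening: 0.0852
```

```bash
cat >> h.py <<'E'
def polar(c,im,ctr,z,r0,r1,n):
    """brightness over annulus at height z; returns angle (deg) of tooth middle mod 360/n and strength"""
    th=np.radians(np.arange(0,360,.5)); rr=np.linspace(r0,r1,9)
    g=cv2.cvtColor(im,cv2.COLOR_BGR2GRAY).astype(np.float32)
    P=np.array([[ctr[0]+q*np.cos(t),ctr[1]+q*np.sin(t),z] for t in th for q in rr])
    m=proj(c,P).astype(np.float32).reshape(len(th),len(rr),2)
    v=cv2.remap(g,m[...,0],m[...,1],cv2.INTER_LINEAR).mean(1)
    F=(v*np.exp(-1j*n*th)).sum()/len(v)
    return (-np.degrees(np.angle(F))/n)%(360/n), abs(F), v
def fitc(c,im,ctr,z,r0,r1,n,w=.006):
    best=None
    for s in (w,w/3,w/9):
        b0=best[1] if best else np.array(ctr[:2])
        for dx in np.linspace(-s,s,7):
            for dy in np.linspace(-s,s,7):
                p=b0+[dx,dy]; a,f,_=polar(c,im,p,z,r0,r1,n)
                if best is None or f>best[0]: best=(f,p,a)
    return best
def tri(obs):
    A=np.zeros((3,3));b=np.zeros(3)
    for o,d in obs:
        d=d/np.linalg.norm(d);M=np.eye(3)-np.outer(d,d);A+=M;b+=M@o
    return np.linalg.solve(A,b)
E
cat > lookdrive.py <<'E'
from h import *
import sys
np.set_printoptions(precision=4,suppress=True)
im=vision.capture("wrist");c=vision.get_calibration("wrist")
cv2.imwrite(f"pics/{sys.argv[1]}.png",im)
for t,z in [("seat",.048),("pinion",.048)]:
    for d in models.tip_of("wrist",t): print(t,np.round(d['position'],1),round(d['confidence'],2),at_z(c,[d['position']],z)[0])
f=fitc(c,im,[.6225,-.2185],.068,.019,.029,7); print("pinion fit",f)
P=[[f[1][0]+q*np.cos(t),f[1][1]+q*np.sin(t),.068] for k in range(7) for t in [np.radians(f[2]+k*360/7)] for q in (.018,.030)]
v=im.copy()
for p in proj(c,P): cv2.circle(v,tuple(int(x) for x in p),2,(0,0,255),-1)
cv2.imwrite(f"pics/{sys.argv[1]}m.png",v)
E
python3 lookdrive.py w1
```

```text
seat [302.7 205.9] 0.73 [ 0.5589 -0.2032  0.048 ]
pinion [322.9 156.7] 0.87 [ 0.6201 -0.2004  0.048 ]
pinion fit (np.float64(8.628699238872017), array([ 0.6138, -0.2203]), np.float64(35.41878308900142))
```

View pics/w1m.png

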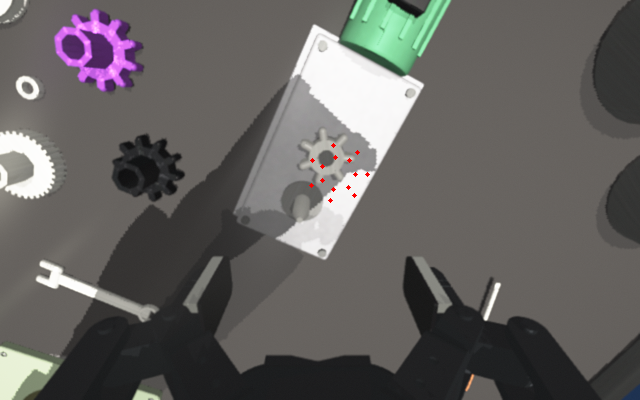

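The wrist view shows the pinion at about (325,157) and the post and seat at about (302,205), half under the gripper's shadow. The fit landed on the shadow edge, so I'll refit with a better start on a locally normalised image.

```bash
python3 - <<'E'
from h import *
np.set_printoptions(precision=4,suppress=True)
o=get_obs();print(o['time_s'],o['tcp_pos'],o['joint_vel'])
im=cv2.imread("pics/w1.png");c=vision.get_calibration("wrist")
for ctr in ([.62,-.2004],):
    print(fitc(c,im,ctr,.068,.019,.029,7))
# template: bright teeth minus gaps incl. root/tips for centre
x,y=[int(v) for v in proj(c,[.62,-.2004,.068])[0]]
print(x,y,"seat disk centre:",at_z(c,[[302,203]],.048))
cv2.imwrite("pics/w1c.png",cv2.resize(im[110:240,230:400],None,fx=4.5,fy=4.5,interpolation=cv2.INTER_CUBIC))
E
```

```text
1.65 [ 0.5979 -0.208   0.2412] [ 3.6575 -1.4547  2.0963  2.7572  0.7451 -0.8134  1.2651]
(np.float64(9.136128112088102), array([ 0.6202, -0.2091]), np.float64(33.68196949585315))
319 153 seat disk centre: [[ 0.5565 -0.2079  0.048 ]]
```

View pics/w1c.png

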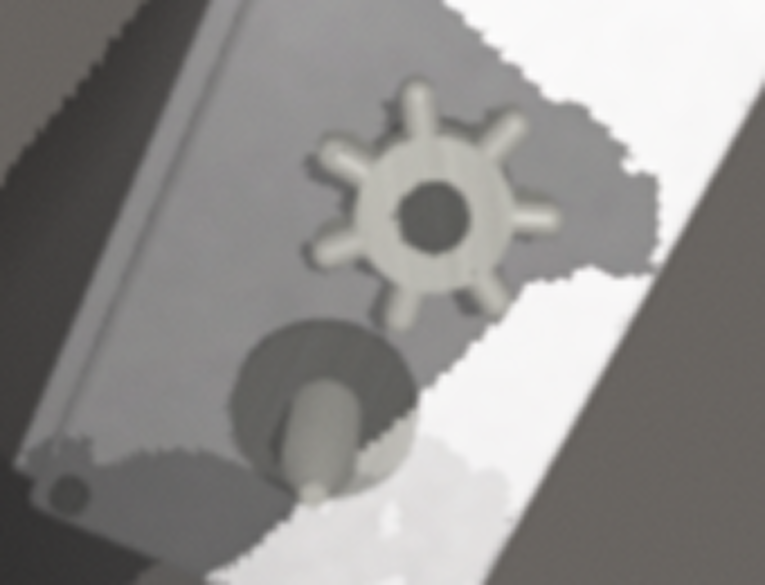

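```bash
cat > fit7.py <<'E'
from h import *
from scipy.optimize import least_squares
def fitteeth(c,pts,n,z,ctr):
    X=at_z(c,pts,z)[:,:2]
    def res(p):
        a=np.arctan2(*(X-p[:2]).T[::-1]); k=np.round((a-p[3])*n/2/np.pi); t=p[3]+k*2*np.pi/n
        return (X-p[:2]-p[2]*np.c_[np.cos(t),np.sin(t)]).ravel()
    best=min((least_squares(res,[*ctr,X.std()*1.4,a]) for a in np.linspace(0,2*np.pi/n,6)),key=lambda s:s.cost)
    x=best.x; return x[:2],x[2],np.degrees(x[3])%(360/n),np.sqrt(2*best.cost/len(X))
E
python3 - <<'E'
from fit7 import *
np.set_printoptions(precision=4,suppress=True)
c=vision.get_calibration("wrist")
q=lambda l:np.array(l,float)/4.5+[230,110]-.4
tips=q([(417,84),(521,115),(560,217),(498,312),(398,328),(313,255),(324,146)])
for z in (.064,.068): print(fitteeth(c,tips,7,z,[.62,-.208]))
print("hub",at_z(c,q([(435,215)]),.07))
s=at_z(c,q([(324,408),(325,320),(230,405),(418,405),(320,500)]),.048);print("seat",s)
print("posttop",at_z(c,q([(313,490)]),.1))
# cross: top camera
ct=vision.get_calibration("top")
print(get_obs()['tcp_pos'])
E
```

```text
(array([ 0.6194, -0.2083]), np.float64(0.02893978979679685), np.float64(32.66005438569817), np.float64(0.0006294675108831567))
(array([ 0.6201, -0.2078]), np.float64(0.028564913307786453), np.float64(32.660054384312296), np.float64(0.0006213135964252024))
hub [[ 0.6196 -0.2085  0.07  ]]
seat [[ 0.5594 -0.2061  0.048 ]
 [ 0.5807 -0.1973  0.048 ]
 [ 0.5504 -0.1842  0.048 ]
 [ 0.5698 -0.2274  0.048 ]
 [ 0.5357 -0.2152  0.048 ]]
posttop [[ 0.5594 -0.2062  0.1   ]]
[ 0.5979 -0.208   0.2412]
```

Call:
play_rows(
  steps=[
    [0, -5.9, -1.7, 0, 0, 0, 1],
    [0, -5.9, -1.7, 0, 0, 0, 1],
    [0, -5.9, -1.7, 0, 0, 0, 1],
    [0, -5.9, -1.7, 0, 0, 0, 1],
    [0, -5.9, -1.7, 0, 0, 0, 1],
    [0, -5.9, -1.7, 0, 0, 0, 1],
    [0, -5.9, -1.7, 0, 0, 0, 1],
    [0, -5.9, -1.7, 0, 0, 0, 1],
  ],
)

```text
time_s: 2.65
tcp_pos: [0.5288, 0.2797, 0.2403]
tool_rot: [[0.002, 0.394, -0.919], [-0.005, -0.919, -0.395], [-1.0, 0.006, 0.001]]
force: [-0.5, 0.4, 0.5]
opening: 0.0856
```

Call:
play_rows(
  steps=[
    [0, 0, 0, -7, 0, 0, 1],
    [0, 0, 0, -10, 0, 0, 1],
    [0, 0, 0, -10, 0, 0, 1],
    [0, 0, 0, 0, 0, 0, 1],
    [0, 0, 0, 0, 0, 0, 1],
  ],
)

```text
time_s: 3.28
tcp_pos: [0.5277, 0.2811, 0.2401]
tool_rot: [[0.001, 0.776, -0.631], [-0.005, -0.631, -0.776], [-1.0, 0.004, 0.003]]
force: [0.0, -0.4, -0.9]
opening: 0.0852
```

```bash
python3 - <<'E'
from h import *
np.set_printoptions(precision=4,suppress=True)
o=get_obs();print(o['time_s'],o['tcp_pos'],o['joints'],np.array(o['tool_rot'])[:2,1])
im=vision.capture("wrist");c=vision.get_calibration("wrist");cv2.imwrite("pics/w2.png",im);np.save("w2T.npy",c['world_from_camera'])
for t,z in [("gear",0),("sleeve",.055)]:
    for d in models.tip_of("wrist",t): print(t,np.round(d['position'],1),round(d['confidence'],2),at_z(c,[d['position']],z)[0])
ps=proj(c,[.495,.278,.03])[0];print(ps)
x,y=[int(v) for v in ps]; x0=max(0,x-85);y0=max(0,y-65);print(x0,y0)
cv2.imwrite("pics/w2c.png",cv2.resize(im[y0:y0+130,x0:x0+170],None,fx=4.5,fy=4.5,interpolation=cv2.INTER_CUBIC))
E
```

```text
3.275 [0.5277 0.2811 0.2401] [-31.0658  42.7645  -0.4184  80.04     0.7032  57.296  -70.8923] [ 0.7756 -0.6312]
gear [469.7 243.8] 0.83 [0.6179 0.058  0.    ]
gear [250.4  91.6] 0.74 [0.5199 0.3928 0.    ]
gear [300.2 179. ] 0.66 [0.4968 0.2762 0.    ]
sleeve [493.  269.4] 0.96 [0.617  0.0517 0.055 ]
sleeve [293.2 190.3] 0.59 [0.4949 0.2816 0.055 ]
sleeve [246.6  91.5] 0.55 [0.526  0.3885 0.055 ]
[296.7713 185.8708]
211 120
```

View pics/w2c.png

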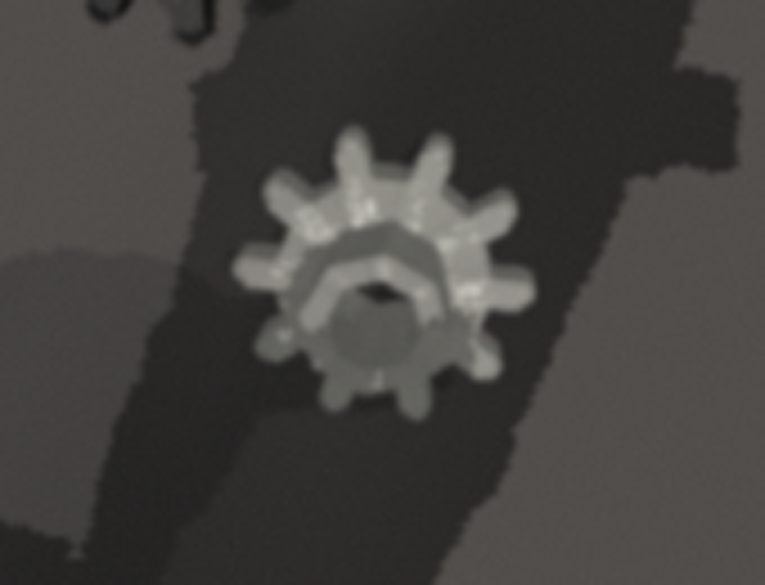

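The view shows the coarse gear at the crop centre with all 10 tips visible and the octagonal sleeve leaning toward the camera. I'll fit the tips.

```bash
python3 - <<'E'
from fit7 import *
np.set_printoptions(precision=4,suppress=True)
c=vision.get_calibration("wrist");im=cv2.imread("pics/w2.png")
q=lambda l:np.array(l,float)/4.5+[211,120]-.4
tips=q([(352,126),(441,134),(514,197),(535,290),(494,378),(415,418),(332,410),(258,347),(234,268),(266,174)])
ctr,rad,a,e=fitteeth(c,tips,10,.018,[.495,.278]);print(ctr,rad,a,e)
print("polar",fitc(c,im,ctr,.02,.030,.038,10))
print("holetop",at_z(c,q([(375,325)]),.055))
o=get_obs();R=np.array(o['tool_rot']);print(o['time_s'],o['tcp_pos'])
# flats: normals at a+45k (mod 36 ambiguity -> need true flats): a + 36 i + 45 k
yaw=np.degrees(np.arctan2(R[1,1],R[0,1]));print("yaw",yaw, sorted((a+36*i)%45 for i in range(10)))
E
```

```text
[0.495  0.2811] 0.041087073223219195 27.278060244252995 0.001367700712921036
polar (np.float64(21.809998201653325), array([0.4948, 0.2805]), np.float64(27.714434858554167))
holetop [[0.4942 0.2802 0.055 ]]
3.425 [0.5275 0.2815 0.2401]
yaw -39.00869114536649 [np.float64(0.2780602442529698), np.float64(0.27806024425299825), np.float64(9.27806024425297), np.float64(9.278060244252998), np.float64(18.278060244253), np.float64(18.278060244253), np.float64(27.278060244252995), np.float64(27.278060244253), np.float64(36.27806024425297), np.float64(36.278060244253)]
```

```bash
python3 - <<'E'
from fit7 import *
np.set_printoptions(precision=4,suppress=True)
c=vision.get_calibration("wrist");im=cv2.imread("pics/w2.png")
C=np.array([.4949,.2805])
q=lambda l:np.array(l,float)/4.5+[211,120]-.4
X=at_z(c,q([(330,270),(383,257),(435,290),(303,325)]),.055)[:,:2]-C
print(np.degrees(np.arctan2(X[:,1],X[:,0])),np.linalg.norm(X,axis=1), (np.degrees(np.arctan2(X[:,1],X[:,0]))-22.5)%45)
big=[]
for f in (.5,9.5,18.5,27.5,36.5):
    v=cv2.resize(im[160:215,250:335],None,fx=5,fy=5,interpolation=cv2.INTER_CUBIC)
    P=[[C[0]+.0184*np.cos(t),C[1]+.0184*np.sin(t),.055] for t in np.radians(f+22.5+45*np.arange(8))]
    pp=((proj(c,P)-[250,160]+.5)*5).astype(int)
    for p in pp: cv2.circle(v,tuple(map(int,p)),3,(0,0,255),-1)
    v=cv2.convertScaleAbs(v[:, 50:400],alpha=1.5)
    cv2.putText(v,str(f),(3,15),0,.5,(0,255,0));big.append(v[:, :265] if 0 else cv2.resize(v,(266,209)))
big.append(big[0]*0)
cv2.imwrite("pics/oct.png",np.vstack([np.hstack(big[:3]),np.hstack(big[3:])]))
E
```

```text
[ 90.0444  43.9547  -9.2841 143.0778] [0.0171 0.0166 0.0166 0.0178] [22.5444 21.4547 13.2159 30.5778]
```

View pics/oct.png

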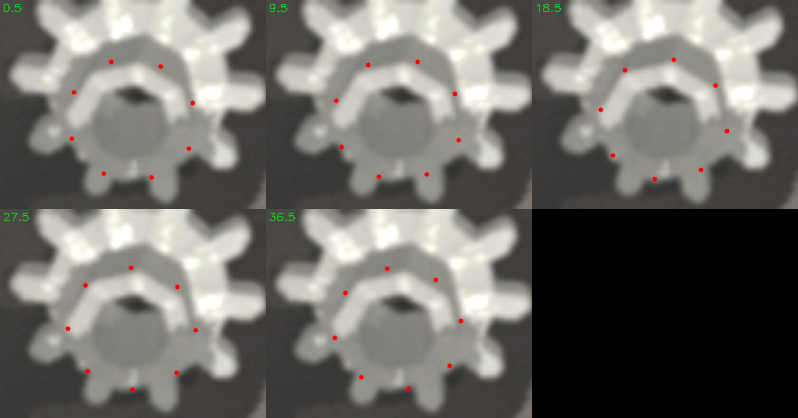

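```bash
python3 - <<'E'
from fit7 import *
c=vision.get_calibration("wrist");g=cv2.cvtColor(cv2.imread("pics/w2.png"),cv2.COLOR_BGR2GRAY).astype(np.float32)
C=np.array([.4949,.2805]); cam=np.array(c['world_from_camera'])[:3,3]
away=np.degrees(np.arctan2(*(C-cam[:2])[::-1])); print("away",away)
def ring(f,ap,C):
    t=np.radians(away+np.linspace(-75,75,150)); d=(t-np.radians(f)+np.pi/8)%(np.pi/4)-np.pi/8
    r=ap/np.cos(d); P=np.c_[C[0]+r*np.cos(t),C[1]+r*np.sin(t),t*0+.055]
    m=proj(c,P).astype(np.float32)[None]; return cv2.remap(g,m[...,0],m[...,1],cv2.INTER_LINEAR)[0]
for f in list(np.arange(0,45,4.5)):
    b=max((( ring(f,.0155,C+[dx,dy])-ring(f,.0185,C+[dx,dy])).mean(),dx,dy) for dx in np.arange(-.003,.0031,.001) for dy in np.arange(-.003,.0031,.001))
    print(f,b)
E
```

```text
away -141.75108324369492
0.0 (np.float32(24.054382), np.float64(-0.001), np.float64(-0.002))
4.5 (np.float32(24.482409), np.float64(-0.001), np.float64(-0.002))
9.0 (np.float32(24.469746), np.float64(-0.001), np.float64(-0.002))
13.5 (np.float32(24.703756), np.float64(-0.001), np.float64(-0.001))
18.0 (np.float32(24.659811), np.float64(-0.001), np.float64(-0.001))
22.5 (np.float32(24.048092), np.float64(-0.001), np.float64(-0.001))
27.0 (np.float32(23.674446), np.float64(-0.002), np.float64(0.0))
31.5 (np.float32(23.368359), np.float64(-0.002), np.float64(0.0))
36.0 (np.float32(23.636581), np.float64(-0.002), np.float64(-0.001))
40.5 (np.float32(23.932344), np.float64(-0.002), np.float64(-0.001))
```

```bash
cat > go.py <<'E'
import sys
from h import *
from scipy.spatial.transform import Rotation as S
def plan(p,yaw):
    """delta to a tool-down pose, in tool axes as they stand: cm, deg"""
    o=get_obs();R=np.array(o['tool_rot']);t=np.radians(yaw)
    G=np.c_[[0,0,-1],[np.cos(t),np.sin(t),0],[np.sin(t),-np.cos(t),0]]
    print("t",o['time_s'],"tcp",np.round(o['tcp_pos'],4),"yaw",round(np.degrees(np.arctan2(R[1,1],R[0,1])),2),"F",np.round(o['force'],1),"open",round(o['opening'],4),"j7",round(o['joints'][6],1))
    print("shift_cm",np.round(R.T@(np.array(p)-o['tcp_pos'])*100,2),"turn",np.round(S.from_matrix(R.T@G).as_rotvec(degrees=True),2), "(after turn, shift in goal axes)",np.round(G.T@(np.array(p)-o['tcp_pos'])*100,2))
if __name__=="__main__": a=list(map(float,sys.argv[1:])); plan(a[:3],a[3])
E
python3 go.py .4948 .2803 .034 -26.5
```

```text
t 3.425 tcp [0.5275 0.2815 0.2401] yaw -39.01 F [-0.3 -0.3 -0. ] open 0.0856 j7 -70.8
shift_cm [20.61 -2.56  2.09] turn [-12.51   0.22  -0.24] (after turn, shift in goal axes) [20.61 -2.87  1.57]
```

Call:
play_rows(
  steps=[
    [0, -1.3, 1.0, -6.3, 0.1, -0.1, 1],
    [0, -1.4, 0.8, -6.3, 0.1, -0.1, 1],
    [5, 0, 0, 0, 0, 0, 1],
    [5, 0, 0, 0, 0, 0, 1],
    [5, 0, 0, 0, 0, 0, 1],
    [0, 0, 0, 0, 0, 0, 1],
    [0, 0, 0, 0, 0, 0, 1],
  ],
)

```text
time_s: 4.3
tcp_pos: [0.4954, 0.2836, 0.089]
tool_rot: [[0.005, 0.895, -0.447], [0.001, -0.447, -0.895], [-1.0, 0.004, -0.003]]
force: [0.1, 1.3, 0.8]
opening: 0.0854
```

```bash
python3 go.py .4948 .2803 .034 -26.5; python3 - <<'E'
from h import *
im=vision.capture("wrist");cv2.imwrite("pics/w3.png",im)
E
```

```text
t 4.3 tcp [0.4954 0.2836 0.089 ] yaw -26.52 F [0.1 1.3 0.8] open 0.0854 j7 -64.1
shift_cm [5.5  0.07 0.34] turn [-0.02 -0.18 -0.21] (after turn, shift in goal axes) [5.5  0.09 0.32]
```

View pics/w3.png

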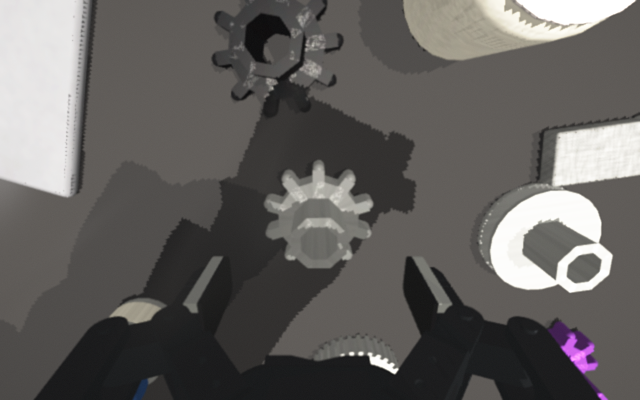

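The view shows the sleeve octagon at (320,242) with its side flats parallel to the jaws, so the yaw is right. Going down and gripping.

Call:
play_rows(
  steps=[
    [1.0, 0.07, 0.32, 0, -0.2, -0.2, 1],
    [2.0, 0, 0, 0, 0, 0, 1],
    [1.5, 0, 0, 0, 0, 0, 1],
    [0.9, 0, 0, 0, 0, 0, 1],
    [0, 0, 0, 0, 0, 0, 1],
  ],
)

```text
time_s: 4.97
tcp_pos: [0.4965, 0.2806, 0.0364]
tool_rot: [[0.005, 0.894, -0.447], [0.002, -0.447, -0.894], [-1.0, 0.003, -0.004]]
force: [-0.1, 0.6, -0.2]
opening: 0.0853
```

```bash
python3 go.py .4948 .2803 .034 -26.5
```

```text
t 4.975 tcp [0.4965 0.2806 0.0364] yaw -26.58 F [-0.1  0.6 -0.2] open 0.0853 j7 -64.3
shift_cm [ 0.24 -0.14  0.11] turn [-0.08 -0.23 -0.18] (after turn, shift in goal axes) [ 0.24 -0.14  0.11]
```

Call:
play_rows(
  steps=[
    [0.2, -0.14, 0.1, 0, -0.2, -0.2, 0.7],
    [0, 0, 0, 0, 0, 0, 0.3],
    [0, 0, 0, 0, 0, 0, 0],
    [0, 0, 0, 0, 0, 0, 0],
    [0, 0, 0, 0, 0, 0, 0],
    [0, 0, 0, 0, 0, 0, 0],
  ],
  squeeze=80,
)

```text
time_s: 5.72
tcp_pos: [0.4951, 0.2807, 0.0356]
tool_rot: [[0.001, 0.894, -0.447], [0.001, -0.447, -0.894], [-1.0, 0.0, -0.002]]
force: [0.3, 0.1, -1.9]
opening: 0.0329
```

Call:
play_rows(
  steps=[
    [-2, 0, 0, 0, 0, 0, 0],
    [-5, 0, 0, 0, 0, 0, 0],
    [-5, 0, 0, 0, 0, 0, 0],
    [-5, 0, 0, 0, 0, 0, 0],
    [0, 0, 0, 0, 0, 0, 0],
  ],
)

```text
time_s: 6.35
tcp_pos: [0.4944, 0.28, 0.2096]
tool_rot: [[-0.001, 0.894, -0.447], [0.0, -0.447, -0.894], [-1.0, -0.001, 0.001]]
force: [0.9, -0.3, -5.3]
opening: 0.0324
```

Call:
play_rows(
  steps=[
    [0, 3.8, 4.3, 0, 0, 0, 0],
    [0, 3.8, 4.3, 0, 0, 0, 0],
    [0, 3.8, 4.3, 0, 0, 0, 0],
    [0, 3.8, 4.3, 0, 0, 0, 0],
    [0, 3.8, 4.3, 0, 0, 0, 0],
    [0, 3.8, 4.3, 0, 0, 0, 0],
    [0, 3.8, 4.3, 0, 0, 0, 0],
    [0, 0, 0, 0, 0, 0, 0],
  ],
)

```text
time_s: 7.35
tcp_pos: [0.5975, -0.1203, 0.1987]
tool_rot: [[-0.013, 0.896, -0.445], [-0.0, -0.445, -0.896], [-1.0, -0.012, 0.006]]
force: [-0.4, 1.3, -4.1]
opening: 0.0325
```

Call:
play_rows(
  steps=[
    [0, 0, 0, 0, 0, 0, 0],
    [0, 0, 0, 0, 0, 0, 0],
  ],
)

```text
time_s: 7.6
tcp_pos: [0.5968, -0.1193, 0.1968]
tool_rot: [[-0.016, 0.896, -0.444], [0.001, -0.444, -0.896], [-1.0, -0.015, 0.006]]
force: [-0.3, -0.2, -3.8]
opening: 0.0328
```

```bash
python3 go.py .5594 -.2065 .2 -26.5; python3 - <<'E'
from h import *
im=vision.capture("wrist");c=vision.get_calibration("wrist");cv2.imwrite("pics/w4.png",im)
import pickle;pickle.dump(c,open("w4.pkl","wb"))
for t,z in [("seat",.048),("pinion",.048)]:
    for d in models.tip_of("wrist",t)[:2]: print(t,np.round(d['position'],1),round(d['confidence'],2),at_z(c,[d['position']],z)[0])
x,y=proj(c,[.585,-.207,.06])[0].astype(int);print(x,y)
h=im[:, :]
x0=int(np.clip(x-110,0,420));y0=int(np.clip(y-82,0,236));print(x0,y0)
cv2.imwrite("pics/w4c.png",cv2.resize(im[y0:y0+164,x0:x0+220],None,fx=3.6,fy=3.6,interpolation=cv2.INTER_CUBIC))
E
```

```text
t 7.6 tcp [ 0.5968 -0.1193  0.1968] yaw -26.38 F [-0.3 -0.2 -3.8] open 0.0328 j7 -24.7
shift_cm [-0.26  0.52  9.47] turn [0.13 0.36 0.85] (after turn, shift in goal axes) [-0.32  0.55  9.47]
pinion [379.4 248.4] 0.69 [ 0.62023134 -0.21062686  0.048     ]
347 264
237 182
```

View pics/w4c.png

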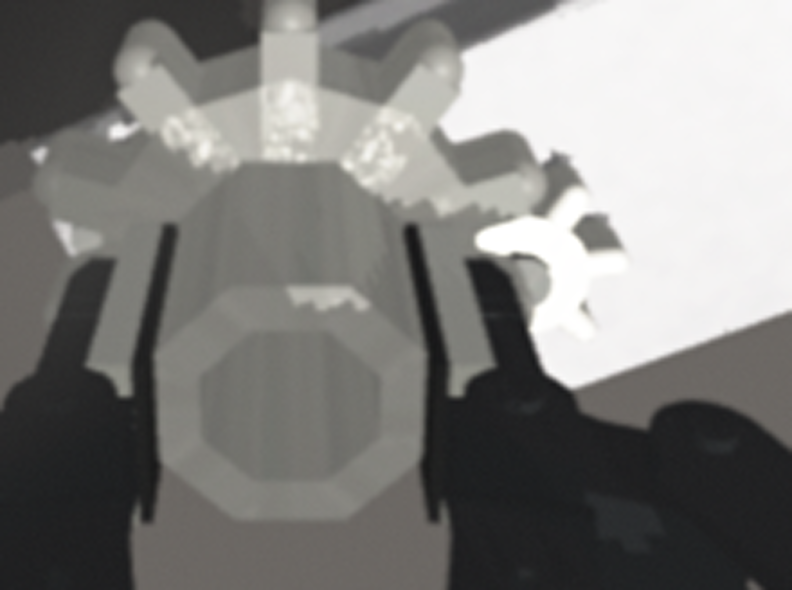

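The gear hangs straight in the grip, with a tooth along tool z, but it hides the drive from the wrist. I'll refine the seat-to-pinion direction from the casting's edges in the pictures I already have.

```bash
python3 - <<'E'
from fit7 import *
np.set_printoptions(precision=4,suppress=True)
def edgefit(c,g,p0,p1,z,half=6):
    p0,p1=np.array(p0,float),np.array(p1,float);d=(p1-p0)/np.linalg.norm(p1-p0);n=np.array([-d[1],d[0]])
    s=np.arange(-half,half+.01,.25);pts=[]
    for t in np.linspace(0,1,60):
        m=(p0+t*(p1-p0)+s[:,None]*n).astype(np.float32)[None]
        v=cv2.GaussianBlur(cv2.remap(g,m[...,0],m[...,1],cv2.INTER_LINEAR),(9,1),2)[0]
        k=np.argmax(abs(np.gradient(v)));pts.append(m[0,k])
    X=at_z(c,pts,z)[:,:2].astype(np.float32)
    vx,vy,x,y=cv2.fitLine(X,cv2.DIST_HUBER,0,.001,.001).ravel();
    r=np.median(abs((X-[x,y])@[-vy,vx]))
    return round(np.degrees(np.arctan2(vy,vx)),2),(round(x,4),round(y,4)),round(r,5)
gray=lambda f:cv2.cvtColor(cv2.imread(f),cv2.COLOR_BGR2GRAY).astype(np.float32)
ct=vision.get_calibration("top");gt=gray("pics/top0.png")
print("top R",edgefit(ct,gt,(445,140),(445,220),.045,4)); print("top L",edgefit(ct,gt,(396.5,145),(394.5,220),.02,5))
print("top far",edgefit(ct,gt,(398,136),(412,136),.045,3)); print("top near",edgefit(ct,gt,(400,223),(440,223),.0,4))
# wrist frame w1
c=dict(vision.get_calibration("wrist"));o=get_obs();R=np.array(o['tool_rot']);T=np.array(c['world_from_camera'])
Rr=R.T@T[:3,:3];tr=R.T@(T[:3,3]-o['tcp_pos'])
R1=np.array([[0,.406,-.914],[-.003,-.914,-.406],[-1,.002,.001]])
for tcp in ([.5977,-.2094,.2421],):
    M=np.eye(4);M[:3,:3]=R1@Rr;M[:3,3]=np.array(tcp)+R1@tr;c['world_from_camera']=M
    gw=gray("pics/w1.png")
    print("w1 R",edgefit(c,gw,(420,95),(330,250),.045,6))
    print("w1 far",edgefit(c,gw,(320,27),(345,43),.045,4))
    q=lambda l:np.array(l,float)/4.5+[230,110]-.4
    tips=q([(417,84),(521,115),(560,217),(498,312),(398,328),(313,255),(324,146)])
    print(fitteeth(c,tips,7,.066,[.62,-.208]),at_z(c,q([(435,215)]),.07))
    print("seat",at_z(c,q([(324,408)]),.048),"post",at_z(c,q([(313,490)]),.1))
# side: bottom front edge etc.
cs=vision.get_calibration("side")
for t,z in [("seat",.048),("pinion",.048)]:
    vision.capture("side")
    print(t,[(np.round(d['position'],1),at_z(cs,[d['position']],z)[0]) for d in models.tip_of("side",t)[:1]])
E
```

```text
top R (np.float32(-1.82), (np.float32(0.5453), np.float32(-0.2663)), np.float32(1e-04))
top L (np.float32(-2.32), (np.float32(0.6031), np.float32(-0.1452)), np.float32(0.00106))
top far (np.float32(87.75), (np.float32(0.7248), np.float32(-0.1631)), np.float32(0.00033))
top near (np.float32(87.95), (np.float32(0.4904), np.float32(-0.2083)), np.float32(0.00031))
w1 R (np.float32(-1.92), (np.float32(0.6184), np.float32(-0.2687)), np.float32(8e-05))
w1 far (np.float32(76.24), (np.float32(0.7263), np.float32(-0.1679)), np.float32(0.00086))
(array([ 0.6193, -0.2094]), np.float64(0.02883872035567401), np.float64(32.43138834164044), np.float64(0.0006251406755974631)) [[ 0.6192 -0.2098  0.07  ]]
seat [[ 0.5588 -0.2073  0.048 ]] post [[ 0.5588 -0.2072  0.1   ]]
seat [(array([321. , 138.8]), array([ 0.5652, -0.2088,  0.048 ]))]
pinion [(array([300.9, 135.8]), array([ 0.6165, -0.2194,  0.048 ]))]
```

```bash
python3 - <<'E'
from h import *
import pickle
c=pickle.load(open("w4.pkl","rb"));o=get_obs();R=np.array(o['tool_rot'])
px=np.array([(292,403)])/3.6+[237,182]-.4
P=at_z(c,px,o['tcp_pos'][2]+.0194)[0];print("sleeve top in tool axes (mm)",(R.T@(P-o['tcp_pos'])*1000).round(1))
E
python3 go.py .559 -.2073 .16 -44
```

```text
sleeve top in tool axes (mm) [-19.4  -0.8  -0.2]
t 7.95 tcp [ 0.5971 -0.1196  0.1975] yaw -26.39 F [-0.9  0.4 -3.9] open 0.033 j7 -24.7
shift_cm [3.8  0.54 9.52] turn [17.61  0.46  0.73] (after turn, shift in goal axes) [3.75 3.35 8.95]
```

Call:
play_rows(
  steps=[
    [0, 0, 0, 8.8, 0.2, 0.4, 0],
    [0, 0, 0, 8.8, 0.2, 0.3, 0],
    [0, 1.1, 3.0, 0, 0, 0, 0],
    [0, 1.1, 3.0, 0, 0, 0, 0],
    [0, 1.1, 2.9, 0, 0, 0, 0],
    [2, 0, 0, 0, 0, 0, 0],
    [1, 0, 0, 0, 0, 0, 0],
    [0, 0, 0, 0, 0, 0, 0],
  ],
)

```text
time_s: 8.95
tcp_pos: [0.5578, -0.2076, 0.1677]
tool_rot: [[0.002, 0.714, -0.7], [-0.001, -0.7, -0.714], [-1.0, 0.002, -0.001]]
force: [0.2, 0.5, -3.1]
opening: 0.0325
```

```bash
python3 go.py .559 -.2073 .15 -44
```

```text
t 8.95 tcp [ 0.5578 -0.2076  0.1677] yaw -44.46 F [ 0.2  0.5 -3.1] open 0.0325 j7 -31.1
shift_cm [ 1.77  0.06 -0.11] turn [-0.46 -0.03 -0.09] (after turn, shift in goal axes) [ 1.77  0.06 -0.11]
```

Call:
play_rows(
  steps=[
    [1.0, 0.06, -0.12, -0.5, 0, 0, 0],
    [1.0, 0, 0, 0, 0, 0, 0],
    [0, 0, 0, 0, 0, 0, 0],
    [0, 0, 0, 0, 0, 0, 0],
  ],
)

```text
time_s: 9.45
tcp_pos: [0.5599, -0.2064, 0.1471]
tool_rot: [[0.003, 0.721, -0.693], [-0.001, -0.693, -0.721], [-1.0, 0.002, -0.001]]
force: [-0.4, 0.3, -3.7]
opening: 0.0327
```

```bash
python3 go.py .559 -.2073 .13 -44; python3 - <<'E'
from h import *
s=vision.capture("side");t=vision.capture("top");w=vision.capture("wrist")
a=cv2.resize(s[60:170,240:400],(640,440)[:2],interpolation=cv2.INTER_CUBIC)[:, :400] if 0 else cv2.resize(s[70:170,250:383],(400,300),interpolation=cv2.INTER_CUBIC)
b=cv2.resize(t[140:240,360:493],(400,300),interpolation=cv2.INTER_CUBIC)
d=cv2.resize(w,(480,300),interpolation=cv2.INTER_AREA)
cv2.imwrite("pics/m5.png",np.vstack([np.hstack([a,b]),np.hstack([d,np.zeros((300,320,3),np.uint8)])]))
E
```

```text
t 9.45 tcp [ 0.5599 -0.2064  0.1471] yaw -43.85 F [-0.4  0.3 -3.7] open 0.0327 j7 -31.0
shift_cm [ 1.71 -0.01  0.13] turn [ 0.15 -0.07 -0.14] (after turn, shift in goal axes) [ 1.71 -0.01  0.13]
```

View pics/m5.png

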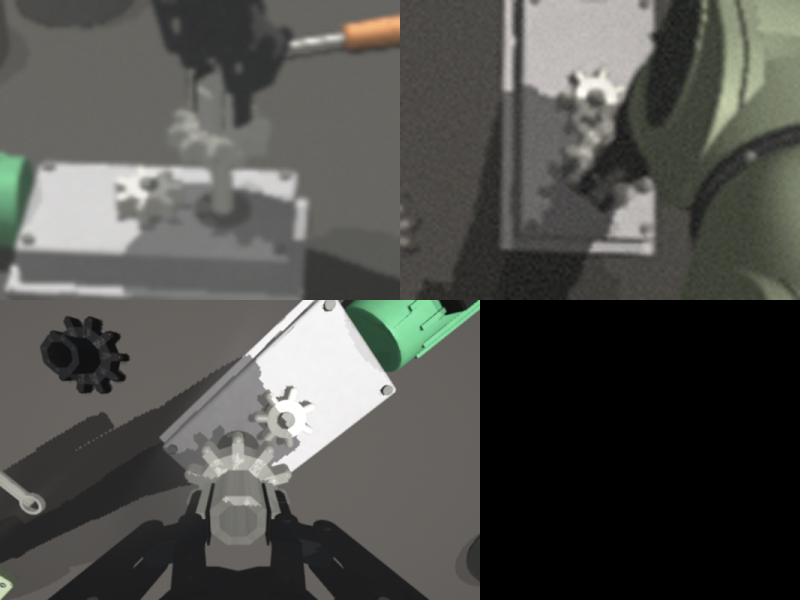

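The gear is centred over the post in the side panel, and its gap faces the pinion in the wrist panel. Lowering over the post tip, watching the force.

Call:
play_rows(
  steps=[
    [0.6, 0, 0.13, 0.1, 0, 0, 0],
    [0.8, 0, 0, 0, 0, 0, 0],
    [0.8, 0, 0, 0, 0, 0, 0],
    [0.6, 0, 0, 0, 0, 0, 0],
    [0, 0, 0, 0, 0, 0, 0],
  ],
)

```text
time_s: 10.22
tcp_pos: [0.5589, -0.2075, 0.117]
tool_rot: [[0.002, 0.72, -0.694], [-0.001, -0.694, -0.72], [-1.0, 0.002, -0.001]]
force: [0.1, 0.5, -3.9]
opening: 0.0327
```

```bash
python3 go.py .559 -.2073 .107 -44
```

```text
t 10.225 tcp [ 0.5589 -0.2075  0.117 ] yaw -43.97 F [ 0.1  0.5 -3.9] open 0.0327 j7 -31.3
shift_cm [ 1.   -0.01 -0.02] turn [ 0.03 -0.06 -0.13] (after turn, shift in goal axes) [ 1.   -0.01 -0.02]
```

Free so far. I'll continue to just above tooth height, then rock on the way in.

Call:
play_rows(
  steps=[
    [0.6, 0, 0, 0, 0, 0, 0],
    [0.5, 0, 0, 0, 0, 0, 0],
    [0.2, 0, 0, 2, 0, 0, 0],
    [0.2, 0, 0, -2, 0, 0, 0],
    [0.2, 0, 0, -2, 0, 0, 0],
    [0.2, 0, 0, 2, 0, 0, 0],
  ],
)

```text
time_s: 10.98
tcp_pos: [0.5592, -0.2077, 0.0972]
tool_rot: [[0.003, 0.721, -0.693], [-0.001, -0.693, -0.721], [-1.0, 0.003, -0.002]]
force: [-0.7, 0.8, -4.6]
opening: 0.0326
```

```bash
python3 go.py .559 -.2073 .0836 -44
```

```text
t 10.975 tcp [ 0.5592 -0.2077  0.0972] yaw -43.9 F [-0.7  0.8 -4.6] open 0.0326 j7 -31.4
shift_cm [ 1.36 -0.04 -0.01] turn [ 0.1  -0.09 -0.18] (after turn, shift in goal axes) [ 1.36 -0.04 -0.01]
```

Call:
play_rows(
  steps=[
    [0.25, 0, 0, 2, 0, -0.1, 0],
    [0.25, 0, 0, -2, 0, 0, 0],
    [0.2, 0, 0, -2, 0, 0, 0],
    [0.2, 0, 0, 2, 0, 0, 0],
    [0, 0, 0, 0, 0, 0, 0],
  ],
)

```text
time_s: 11.6
tcp_pos: [0.5592, -0.2076, 0.0874]
tool_rot: [[0.002, 0.72, -0.694], [0.0, -0.694, -0.72], [-1.0, 0.001, -0.002]]
force: [0.3, -0.5, -3.0]
opening: 0.0327
```

```bash
python3 go.py .559 -.2073 .0836 -44;python3 -c "
from h import *;print(get_obs()['ft_torque'])"
```

```text
t 11.6 tcp [ 0.5592 -0.2076  0.0874] yaw -43.96 F [ 0.3 -0.5 -3. ] open 0.0327 j7 -31.5
shift_cm [ 0.38 -0.04 -0.01] turn [ 0.04 -0.09 -0.06] (after turn, shift in goal axes) [ 0.38 -0.04 -0.01]
[ 0.04616697  0.02226156 -0.04381717]
```

Call:
play_rows(
  steps=[
    [0.2, 0, 0, 1.5, 0, 0, 0],
    [0.12, 0, 0, -1.5, 0, 0, 0],
    [0.08, 0, 0, 0, 0, 0, 0],
  ],
)

```text
time_s: 11.98
tcp_pos: [0.5593, -0.2077, 0.0836]
tool_rot: [[0.002, 0.72, -0.694], [0.0, -0.694, -0.72], [-1.0, 0.002, -0.002]]
force: [-4.1, 1.3, 13.2]
opening: 0.0329
```

Call:
play_rows(
  steps=[
    [0.05, 0, 0, 0, 0, 0, 0],
    [0, 0, 0, 0, 0, 0, 0],
  ],
)

```text
time_s: 12.22
tcp_pos: [0.5594, -0.2077, 0.0837]
tool_rot: [[0.003, 0.72, -0.694], [0.0, -0.694, -0.72], [-1.0, 0.002, -0.002]]
force: [-0.1, 0.1, -4.1]
opening: 0.0331
```

Call:
play_rows(
  steps=[
    [0.1, 0, 0, 1, 0, 0, 0],
    [0.1, 0, 0, -1, 0, 0, 0],
  ],
)

```text
time_s: 12.48
tcp_pos: [0.5597, -0.2078, 0.0835]
tool_rot: [[0.004, 0.719, -0.695], [-0.001, -0.695, -0.719], [-1.0, 0.003, -0.002]]
force: [-6.6, 2.0, 21.6]
opening: 0.0329
```

It stops hard at 0.0835 m, and 0.0836 m was expected for home. Relieving the load, opening and rising.

Call:
play_rows(
  steps=[
    [0, 0, 0, 0, 0, 0, 0],
    [0, 0, 0, 0, 0, 0, 0.5],
    [0, 0, 0, 0, 0, 0, 0.7],
    [0, 0, 0, 0, 0, 0, 0.7],
    [0, 0, 0, 0, 0, 0, 0.7],
  ],
)

```text
time_s: 13.1
tcp_pos: [0.5602, -0.2079, 0.0837]
tool_rot: [[0.005, 0.719, -0.695], [-0.001, -0.695, -0.719], [-1.0, 0.004, -0.003]]
force: [0.1, -0.3, -0.6]
opening: 0.0603
```

Call:
play_rows(
  steps=[
    [-1, 0, 0, 0, 0, 0, 0.7],
    [-3, 0, 0, 0, 0, 0, 0.7],
    [-5, 0, 0, 0, 0, 0, 0.7],
    [-5, 0, 0, 0, 0, 0, 0.7],
    [0, -1, -5, 0, 0, 0, 0.7],
    [0, 0, -4, 0, 0, 0, 0.7],
    [0, 0, 0, 0, 0, 0, 0.7],
  ],
)

```text
time_s: 13.98
tcp_pos: [0.6162, -0.1345, 0.2335]
tool_rot: [[0.009, 0.718, -0.696], [-0.001, -0.696, -0.718], [-1.0, 0.007, -0.005]]
force: [-0.2, -0.3, -0.6]
opening: 0.0595
```

```bash
python3 - <<'E'
from h import *
o=get_obs();print(o['time_s'],o['tcp_pos'],o['force'],o['opening'])
s=vision.capture("side");w=vision.capture("wrist");c=vision.get_calibration("wrist")
x,y=proj(c,[.585,-.207,.07])[0].astype(int);print(x,y)
x0=int(np.clip(x-100,0,440));y0=int(np.clip(y-100,0,200))
for p in models.tip_of("wrist","sleeve")[:3]: print(p['confidence'],at_z(c,[p['position']],.103))
a=cv2.resize(s[70:170,250:350],(400,400),interpolation=cv2.INTER_CUBIC)
b=cv2.resize(w[y0:y0+200,x0:x0+200],(400,400),interpolation=cv2.INTER_CUBIC)
cv2.imwrite("pics/m6.png",np.hstack([a,b]))
E
```

```text
13.975 [ 0.61618274 -0.13450968  0.23354549] [-0.15451509 -0.33842864 -0.60807079] 0.059487120895962246
341 241
0.93 [[0.62463916 0.03170557 0.103     ]]
0.93 [[ 0.53324357 -0.03278752  0.103     ]]
0.89 [[ 0.55608717 -0.2102612   0.103     ]]
```

View pics/m6.png

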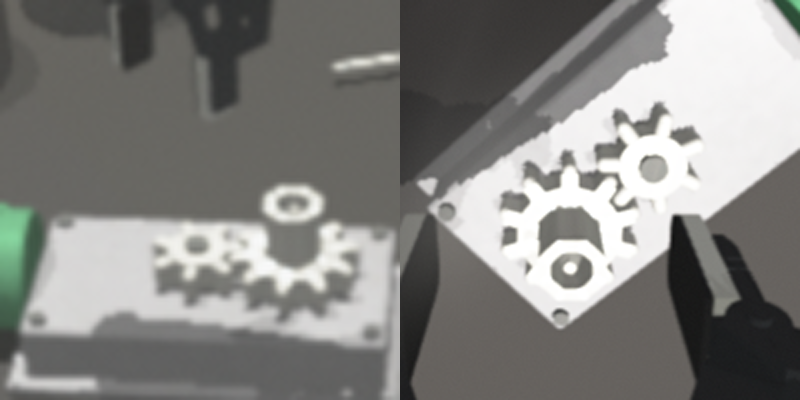

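The gear lies flat at (293,250) in the left panel, meshed and level with the pinion. The post shows in its bore, and the gripper is clear. Handing in.

```bash
python3 -c "
from h import *;print(r.close_job())"
```

```text
the job is handed in; nothing more can be done
None
```

I put the 10-tooth steel gear on the drive's post, meshed with the small fixed gear, and handed the job in at about 14 s.

I gripped it by two flats of its sleeve and lowered it over the post, rocking it about 2° either way as it went down. It was held in the gripper until it stopped on the seat, then released.

**Last checks that agreed:**
- **Height:** the TCP stopped hard at 0.0835 m, against 0.0836 m expected for fully home. The wrist force read at most about 22 N at the readings I took while pressing.
- **Final pictures:** the gear lies flat, level and meshed with the small gear. The post shows in its bore and the gripper is clear.

**Checks that disagreed:**
- **Small gear angle:** my first automatic fit failed because of a shadow, so I read the tooth tips by hand instead.
- **Networks on the drive:** they placed the seat and small gear up to about 1 cm differently between cameras. I used my own readings of the seat rim, the post and the casting's edges.
- **Sleeve angle:** the first fit was weak, and a close view before gripping settled it.
- **Sleeve position at the end:** the network's last reading was about 3–4 mm from where I released the gear, which is within its usual error.

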